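Put the spring pin away in the wear gauge's touch-latch drawer

ROBOT

A 6-joint arm with a two-finger parallel gripper is mounted at the origin on the work surface. World frame = base frame: x ahead of the robot, y to its left, z up, the work surface at z = 0. Lengths are in m, angles in rad, forces in N, time in s.
With the tool pointing down it reaches from about 0.375 to 0.975 m from the base axis. Payload 3.8 kg.
Tool frame: the origin (TCP) lies at the very end of the fingers, on their centre line; the grasp point (between the pads) lies 19 mm behind it; z points along the fingers, y is the direction in which the jaws open and shut (so a half turn about z gives the same grasp; the last joint's range is limited). The gripper opens to 85 mm and grips with 20 to 120 N. Pads are 22 mm wide; open, the fingers measure 114 mm over their backs; the gripper's body (76 mm by 85 mm) begins 54 mm behind the grasp point. The pads swing forward as they close: fully open they stand 13 mm farther back than shut.
Start: joints at [1.283, 0.264, 1.604, -0, 1.274, -0.037], TCP at [0.168, 0.654, 0.231] pointing down, gripper open.
Joint ranges: [-2.63, 2.63], [-0.94, 2.18], [0.31, 2.57], [-1.31, 4.45], [0, 2.66], [-2.55, 2.55]. Speed limits (rad/s): [2.57, 2.57, 3.14, 3.14, 3.14, 3.14].

INTERFACE

Orientations are given as a rotation vector (axis times angle).
In Python, from workcell import read_state, read_camera, camera_info, finish_job gives the robot as it stands. The module is installed in compiled form; this text tells all that it offers.
- The arm moves only by the tool play_rows, never from a script. Its argument "motion" is a list of rows, each a list of 5 numbers: the shift along the tool's x, y, z in units of 1000 mm (1.0 is 1000 mm), then the turn about the tool's z in units of 2 pi rad (1.0 is 2 pi rad), then the finger opening in mm, from 0 to 85.4. A call has 1 to 5 rows; each row shifts and turns the commanded pose from where the row before left it, along the tool's axes as they then stand; what a row does not reach is not made up. A row lasts 1/8 s, in which the tool goes at most 62.5 mm and 10.7 degrees, less where a joint would pass 70% of its speed; a pose out of reach is approached as far as the arm can. A call with a number of a shift or a turn outside -1 to 1 is refused whole. A call with a gripper value outside its range is refused whole. The fingers move at their own pace and stop on an object; "squeeze" is the grip in N (left out, the last holds). Time passes only in rows, so rows that do not move let the fingers close. It gives the time, the measured TCP pose, the force and the opening at its end, in the units of the state.
- read_state(): the state, without advancing time (a new reading comes with each control period).
- read_camera(name): name is "scene" or "top" or "wrist"; returns the picture (420x560x3 uint8, red, green, blue); there is no depth.
- camera_info(name): a dict with "intrinsics" (3x3 intrinsics, pixels), "pose" (4x4, takes a point from camera to world coordinates). Camera axes: x right, y down, z forward; pixel columns grow to the right and rows downward; lengths in m; the calibration is good to about 2 mm. The wrist camera is an equidistant fisheye: a pixel r from the principal point sees the ray r / f radians off the axis. A picture is of the moment at which its call begins: read the wrist's pose just before it. camera_info takes no time and is no camera call; for the wrist camera it gives the pose at the moment of the call.
- finish_job(): hands the job in, once; it reports no verdict.
The state is a dict: "time": time; "q": joint angles; "joint_vel": joint speeds; "joint_torque": joint torques, N m; "tool_pos": TCP position; "tcp_rot": TCP orientation; "wrist_force": force on the tool from outside, world axes, zero at the start; "torque": the same for the moment, N m; "width": opening from 0.0 (shut) to 1.0 (fully open).
Only numpy, scipy, OpenCV 4.12 (cv2) and the standard library are available. Lean on these libraries where they do the work, as an engineer would, in place of code of your own. Each camera call takes 0.05 s, during which the arm holds its last target. There are 200 camera calls.

TASK

Put the loose spring pin away in the wear gauge's drawer: press the drawer front straight in until its touch latch lets go and the drawer springs out, lay the pin flat in its empty cradle, then press the drawer back in until it latches and stays in by itself. The latch is delicate, so press slowly, feel for its stop and never press harder than 15 N; leave the cracked shoe on the gauge and everything else on the cart where it is.

Things in the scene. Friction and masses are not known exactly. Their poses are not given: they have to be found in the camera images.
- gauge: Green bench wear gauge, fixed. Hollow base 210 (x) x 200 (y) x 74 mm high, drawer in its front (-x) side, front edge at x = -105 mm; anvil, column, head and crank (270 mm high) stand 75 mm or more behind that edge. Origin: centre of the base's underside at table height; +x points from the drawer side to the back (inward for the drawer), z up. Place and yaw (to 0.25 rad) vary.
- drawer: Sprung pop-out drawer, no handle; slides only along the gauge's x. Steel front plate 164 wide x 12 thick, 8 to 60 mm above the table. Origin: middle of the front's outer face, at table height; axes as the gauge's. Gauge-frame x of the origin: latched -126 to -138 mm (front stands 9 to 21 mm proud, to be pushed in); sprung fully out -216 mm. Its side walls are 45 mm high.
- front_face (a point): Where to press: centre of the front's outer face, 34 mm above the table (30 mm off will do); x inward. From latched rest the front yields at 3 to 6 N for 5 to 13 mm (latch depth differs each time, unseen), clicks, and 0.3 mm later meets a rubber stop, 10 N per mm. Stopped at 8 to 12 N against it, it has surely clicked; stopped short, not. Over 15 N harms it; press at 20 mm/s or less.
- front_top (a point): Middle of the front's top edge, outer side, 60 mm above the table. After the click the drawer follows the hand out as it draws back, on a damped spring, to 90 mm. Pushing it back in takes 1 to 6 N all the way (1 N more at 0.1 m/s), then the same click and rubber stop within the last 13 mm; let go, and it backs out only to its latched rest. Pushed again it would open again.
- cradle (a point): Seat of the pin's centre: 55 mm behind the front's outer face, on the drawer's middle line, 23 mm above the table, 8 above the drawer floor; 56 mm before the base's edge when out. Pin lies along x, either way round, between two pairs of cheeks (21 mm apart, 8 mm long, centred 19.5 mm fore and aft) and end plates 66 mm apart, all 10 mm high. Free for fingers: 31 mm in x, 70 mm each side in y.
- pin_mid (a point): Centre (half-way up) of the loose nickel spring pin, 70 g, lying on the cart left or right of the gauge, 8 mm up. Eight-sided barrel 16 mm across flats (two flats stand upright, for the fingers), 48 mm long along its x, a 9 mm round tip 6 mm long on each end: 60 mm in all, ends alike.
- shoe: Cracked graphite contact-shoe segment 70 x 34 x 25 mm lying on the gauge's anvil, its top 111 mm above the table. Leave alone.
- insulator: Squat brown ribbed ceramic insulator 88 mm across, 74 mm high, standing on the cart. Leave alone.
- bush: Dark steel bush (short tube) 36 mm across, 26 mm high, standing on the other side of the gauge from the pin. Leave alone.
- spare_shoe: Whole graphite shoe 110 x 34 x 25 mm on the cart. Leave alone.
- screwdriver: Wood-handled screwdriver 200 mm long lying on the cart. Leave alone.

How it is judged:
By the outcome, as a careful person would: the job done as asked, in the order asked, and still so for the second after the job is handed in, with the robot touching nothing.
It also fails if it takes over 72 s, if anything falls off the work surface, if the arm or the gripper's body presses on something with over 40 N, if the wrist force passes 120 N, or if a joint passes its speed limit or range.

## Working session

There is one attempt and no reset: what is moved stays moved. The work goes in short steps, Python scripts to look and compute and a tool call to move; the robot and the scene stay as the last step left them, time stands still between calls to the robot, and variables do not carry over. Pictures are saved under pics/ and viewed, about 8 in all and at most 12, crops included, and the job is handed in when it is done.

Besides the shell and the picture viewer there is one more tool, called as name(argument=value, ...) on one line, values as JSON. play_rows: Moves the arm, as the interface text tells. Shifts and turns lie within -1 to 1; 1 stands for 1000 mm of shift or 2 pi rad of turn. Its arguments: {"type":"object","properties":{"motion":{"type":"array","items":{"type":"array","items":{"type":"number"}}},"squeeze":{"type":"number"}},"required":["motion"]}

```bash
mkdir -p pics; python3 - <<'E'
from workcell import *
import cv2,numpy as np
s=read_state(); print(s)
for n in("scene","top"):
    i=camera_info(n);print(n,np.round(i["intrinsics"],1).tolist(),np.round(i["pose"],4).tolist())
    im=read_camera(n);cv2.imwrite(f"pics/{n}0.png",im[:,:,::-1])
E
```

```text
{'time': 0.0, 'q': array([ 1.28309438e+00,  2.64739906e-01,  1.60540254e+00,  5.30622090e-06,
        1.27368955e+00, -3.69073156e-02]), 'joint_vel': array([ 8.60192556e-04,  1.51825396e-05,  3.03018667e-04, -4.28620348e-04,
        1.77460317e-03, -5.31647366e-04]), 'joint_torque': array([ 1.05589999e-03, -5.15114450e+01, -3.67306995e+01,  1.25639394e-04,
        1.30141043e-02,  1.01092365e-05]), 'tool_pos': array([0.1673116 , 0.65317008, 0.22995554]), 'tcp_rot': array([-0.39287197, -3.11655884,  0.00346963]), 'wrist_force': array([-0.15130281, -0.09463996, -0.34493242]), 'torque': array([-0.03007881,  0.01282651,  0.0069802 ]), 'width': 1.0025528033208313}
scene [[422.5, 0.0, 276.0], [0.0, 422.5, 212.1], [0.0, 0.0, 1.0]] [[-0.8348, 0.3005, -0.4612, 1.0603], [0.5502, 0.4841, -0.6804, 0.6956], [0.0188, -0.8218, -0.5695, 0.6991], [0.0, 0.0, 0.0, 1.0]]
top [[432.6, 0.0, 280.3], [0.0, 432.6, 210.6], [0.0, 0.0, 1.0]] [[0.0032, -0.9985, 0.0542, 0.517], [-0.9999, -0.0041, -0.0159, -0.0265], [0.0161, -0.0542, -0.9984, 1.42], [0.0, 0.0, 0.0, 1.0]]
```

View pics/top0.png

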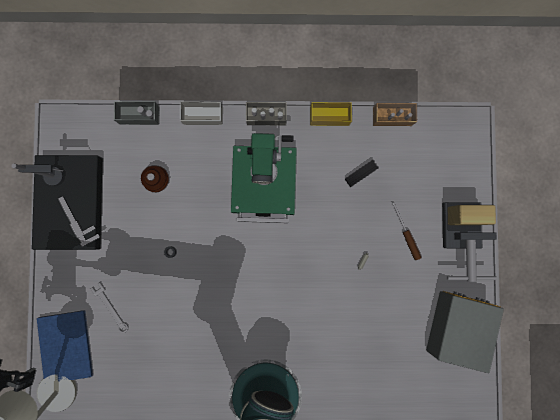

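View pics/scene0.png

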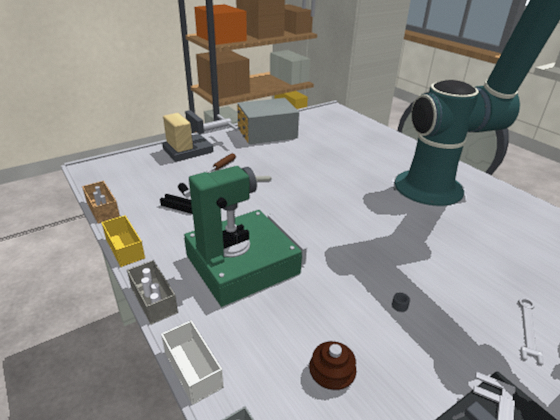

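The top view shows the gauge at (264,180) with the drawer front along row ~218, the pin at (363,260), the bush at (171,252) and the insulator at (155,178). The scene view agrees. Next I measure the gauge yaw and the pin.

```bash
cat > h.py <<'E'
import numpy as np,cv2
from workcell import *
def ray(n,uv,z,info=None):
    i=info or camera_info(n);K=np.array(i["intrinsics"]);P=np.array(i["pose"])
    uv=np.atleast_2d(uv).astype(float)
    d=np.c_[(uv[:,0]-K[0,2])/K[0,0],(uv[:,1]-K[1,2])/K[1,1],np.ones(len(uv))]
    if n=="wrist":
        r=np.hypot(d[:,0],d[:,1]);s=np.where(r>1e-9,np.sin(r)/np.maximum(r,1e-9),1)
        d=np.c_[d[:,0]*s,d[:,1]*s,np.cos(r)]
    d=d@P[:3,:3].T
    return (P[:3,3]+d*((z-P[2,3])/d[:,2])[:,None])[:,:2]
E
python3 - <<'E'
from h import *
im=cv2.imread("pics/top0.png").astype(int)
b,g,r=im[...,0],im[...,1],im[...,2]
m=((g>r+25)&(g>b+10)).astype(np.uint8)
m[:,:200]=0;m[:,330:]=0;m[240:]=0
c=max(cv2.findContours(m,0,2)[0],key=cv2.contourArea)
mr=cv2.minAreaRect(c);print(mr)
box=cv2.boxPoints(mr);print(ray("top",box,.074).round(4).tolist())
# fit left/right/front edges
ys=np.arange(160,205);L=[];R=[]
for y in ys:
    x=np.where(m[y])[0];L.append(x.min());R.append(x.max()+1)
l=ray("top",np.c_[L,ys],.074);rr=ray("top",np.c_[R,ys],.074)
for e in(l,rr):print("edge",np.polyfit(e[:,0],e[:,1],1))
xs=np.arange(236,293);F=[np.where(m[:,x])[0].max()+1 for x in xs]
f=ray("top",np.c_[xs,F],.074);print("front",np.polyfit(f[:,1],f[:,0],1))
# pin
sub=im[240:280,345:380];gr=sub.sum(2);print(np.median(sub,axis=(0,1)))
A=cv2.imread("pics/top0.png")
a=cv2.resize(A[195:275,225:305],None,fx=5,fy=5,interpolation=2)
p=cv2.resize(A[240:280,343:383],None,fx=10,fy=10,interpolation=2)
cv2.imwrite("pics/c1.png",np.hstack([a,p]))
E
```

```text
((263.567138671875, 173.48558044433594), (63.13161087036133, 79.48918914794922), 1.9091525077819824)
[[0.5846, 0.1062], [0.8345, 0.1002], [0.8292, -0.0981], [0.5789, -0.0902]]
edge [-0.02469784  0.11893276]
edge [-0.02564837 -0.07642972]
front [0.03463684 0.58194527]
[124. 121. 122.]
```

View pics/c1.png

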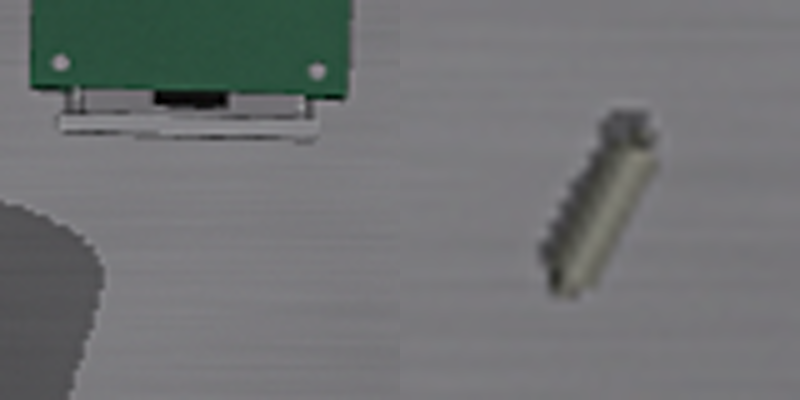

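```bash
cat >> h.py <<'E'
from scipy.spatial.transform import Rotation as Ro
def plan(xyz,yaw):
    "rows needed: tool-frame shift [m] at present orientation, and turn (units 2pi) for tool-x world yaw"
    s=read_state();R=Ro.from_rotvec(s["tcp_rot"]);M=R.as_matrix()
    cy=np.arctan2(M[1,0],M[0,0]);d=(yaw-cy+np.pi)%(2*np.pi)-np.pi
    print("t",round(s["time"],2),"tcp",s["tool_pos"].round(4),"yaw",cy.round(4),"tilt",np.degrees(np.arccos(-M[2,2])).round(2),"F",s["wrist_force"].round(1),"w",round(s["width"],3))
    print("shift",(M.T@(np.array(xyz)-s["tool_pos"])).round(4),"turn",round(-d/2/np.pi,4))
E
python3 - <<'E'
from h import *
L=ray("top",[[225+60/5,195+132/5],[225+190/5,195+136/5],[225+318/5,195+139.5/5]],.06);print(L.round(4))
print("bush etc edge mid",ray("top",[[225+190/5,195+94/5]],.074).round(4))
print("pin",ray("top",[[363,260.3],[343+16.5,240+29.8],[343+23.5,240+10.8]],.010).round(4))
plan([.505,.005,.23],np.pi-.03)
E
```

```text
[[ 0.5564  0.0875]
 [ 0.5541  0.0059]
 [ 0.5522 -0.0745]]
bush etc edge mid [[0.5799 0.0057]]
pin [[ 0.4327 -0.3188]
 [ 0.402  -0.3071]
 [ 0.4636 -0.3304]]
t 0.1 tcp [0.1674 0.6532 0.2301] yaw 2.8908 tilt 0.12 F [-0.6 -0.6 -0.9] w 0.998
shift [-0.488  -0.5442  0.0012] turn -0.0351
```

play_rows(motion=[[-0.04,-0.045,0,0,0],[-0.04,-0.045,0,0,0],[-0.04,-0.045,0,0,0],[-0.04,-0.045,0,0,0],[-0.04,-0.045,0,0,0]])

```text
time: 0.72
tool_pos: [0.3058, 0.3843, 0.2308]
tcp_rot: [0.392, 3.117, -0.001]
wrist_force: [0.1, 1.4, 0.4]
width: -0.002
```

play_rows(motion=[[-0.04,-0.045,0,0,0],[-0.04,-0.045,0,0,0],[-0.04,-0.045,0,0,0],[-0.04,-0.045,0,0,0],[-0.04,-0.045,0,0,0]])

```text
time: 1.35
tool_pos: [0.4437, 0.1168, 0.2312]
tcp_rot: [0.393, 3.117, 0.0]
wrist_force: [0.7, 0.8, -0.8]
width: 0.002
```

play_rows(motion=[[-0.04,-0.045,0,0,0],[-0.04,-0.045,0,0,0],[0,0,0,-0.0175,0],[0,0,0,-0.0175,0]])

```text
time: 1.85
tool_pos: [0.4983, 0.0104, 0.2306]
tcp_rot: [-0.047, -3.14, -0.0]
wrist_force: [0.0, 0.1, 0.1]
width: -0.0
```

```bash
python3 - <<'E'
from h import *
plan([.505,.005,.022],np.pi-.03)
E
```

```text
t 1.85 tcp [0.4983 0.0104 0.2306] yaw 3.1118 tilt 0.08 F [0.  0.1 0.1] w -0.0
shift [-0.0071 -0.0052  0.2086] turn 0.0
```

play_rows(motion=[[0,-0.001,0.05,0,0],[0,-0.001,0.055,0,0],[0,-0.001,0.05,0,0],[0,-0.001,0.035,0,0],[0,-0.001,0.018,0,0]])

```text
time: 2.48
tool_pos: [0.4958, 0.0067, 0.0204]
tcp_rot: [-0.048, -3.136, -0.0]
wrist_force: [0.1, -0.2, 0.5]
width: 0.002
```

play_rows(motion=[[-0.006,0,0,0,0],[-0.008,0,0,0,0],[-0.008,0,0,0,0],[-0.006,0,0,0,0],[0,0,0,0,0]])

```text
time: 3.1
tool_pos: [0.5275, 0.0058, 0.024]
tcp_rot: [0.048, 3.14, -0.0]
wrist_force: [0.1, 0.6, 0.1]
width: -0.001
```

```bash
python3 - <<'E'
from h import *
plan([.543,.0055,.022],np.pi-.03)
i=camera_info("wrist");print({k:np.array(v).round(4).tolist() for k,v in i.items()})
im=read_camera("wrist");cv2.imwrite("pics/w1.png",im[:,:,::-1])
E
```

```text
t 3.1 tcp [0.5275 0.0058 0.024 ] yaw 3.1108 tilt 0.09 F [0.1 0.6 0.1] w -0.001
shift [-0.0155  0.0002  0.002 ] turn -0.0001
{'intrinsics': [[325.1923, 0.0, 283.6582], [0.0, 325.1923, 210.7193], [0.0, 0.0, 1.0]], 'pose': [[0.0303, 0.9568, 0.2893, 0.4537], [0.9995, -0.0294, -0.0077, 0.0092], [0.0011, 0.2894, -0.9572, 0.1672], [0.0, 0.0, 0.0, 1.0]]}
```

View pics/w1.png

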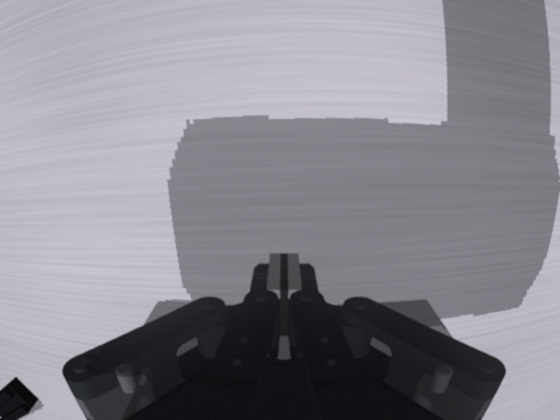

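Only the table and the closed fingers at (284,300) are visible, since the camera looks away from the drawer. I will approach slowly and feel for contact.

play_rows(motion=[[-0.002,0,0,0,0],[-0.002,0,0,0,0],[-0.002,0,0,0,0],[-0.002,0,0,0,0],[-0.002,0,0,0,0]])

```text
time: 3.78
tool_pos: [0.5364, 0.0055, 0.0233]
tcp_rot: [-0.049, -3.141, -0.0]
wrist_force: [-0.5, -0.0, -0.1]
width: 0.006
```

play_rows(motion=[[-0.001,0,0,0,0],[-0.001,0,0,0,0],[-0.001,0,0,0,0]])

```text
time: 4.15
tool_pos: [0.5393, 0.0054, 0.0233]
tcp_rot: [-0.049, -3.141, 0.0]
wrist_force: [0.2, 0.5, -0.0]
width: -0.001
```

play_rows(motion=[[-0.001,0,0,0,0],[-0.001,0,0,0,0]])

```text
time: 4.4
tool_pos: [0.5414, 0.0053, 0.0233]
tcp_rot: [-0.048, -3.141, 0.0]
wrist_force: [-0.0, 0.3, 0.0]
width: -0.002
```

play_rows(motion=[[-0.001,0,0,0,0],[-0.001,0,0,0,0]])

```text
time: 4.65
tool_pos: [0.5434, 0.0053, 0.0233]
tcp_rot: [-0.048, -3.141, 0.0]
wrist_force: [-0.7, 0.4, 0.6]
width: 0.002
```

play_rows(motion=[[-0.001,0,0,0,0],[-0.001,0,0,0,0]])

```text
time: 4.9
tool_pos: [0.5453, 0.0052, 0.0233]
tcp_rot: [-0.049, -3.141, -0.0]
wrist_force: [-0.8, 0.3, 0.0]
width: -0.002
```

play_rows(motion=[[-0.001,0,0,0,0],[-0.001,0,0,0,0]])

```text
time: 5.15
tool_pos: [0.547, 0.0051, 0.0232]
tcp_rot: [-0.048, -3.14, 0.0]
wrist_force: [-1.0, -0.4, 0.7]
width: -0.006
```

play_rows(motion=[[-0.001,0,0,0,0]])

```text
time: 5.28
tool_pos: [0.5474, 0.0052, 0.0231]
tcp_rot: [-0.048, -3.139, -0.0]
wrist_force: [-3.3, 0.1, 2.0]
width: 0.001
```

play_rows(motion=[[-0.001,0,0,0,0]])

```text
time: 5.4
tool_pos: [0.5485, 0.0051, 0.023]
tcp_rot: [-0.048, -3.139, -0.0]
wrist_force: [-3.4, -0.2, 1.8]
width: 0.0
```

play_rows(motion=[[-0.001,0,0,0,0],[-0.001,0,0,0,0]])

```text
time: 5.65
tool_pos: [0.5509, 0.005, 0.023]
tcp_rot: [-0.048, -3.14, -0.0]
wrist_force: [-3.0, 0.5, 0.5]
width: 0.0
```

play_rows(motion=[[-0.0005,0,0,0,0]])

```text
time: 5.78
tool_pos: [0.5515, 0.005, 0.023]
tcp_rot: [-0.049, -3.14, -0.0]
wrist_force: [-3.0, -0.1, -0.1]
width: 0.0
```

play_rows(motion=[[-0.0005,0,0,0,0]])

```text
time: 5.9
tool_pos: [0.552, 0.005, 0.023]
tcp_rot: [-0.048, -3.141, -0.0]
wrist_force: [-2.9, 0.7, 0.2]
width: -0.001
```

play_rows(motion=[[-0.0005,0,0,0,0]])

```text
time: 6.02
tool_pos: [0.5525, 0.005, 0.023]
tcp_rot: [-0.049, -3.141, -0.0]
wrist_force: [-2.6, 1.0, 0.6]
width: -0.005
```

play_rows(motion=[[-0.0004,0,0,0,0],[-0.0004,0,0,0,0]])

```text
time: 6.28
tool_pos: [0.5533, 0.005, 0.023]
tcp_rot: [-0.048, -3.141, -0.0]
wrist_force: [-3.4, -0.1, -1.1]
width: 0.002
```

play_rows(motion=[[-0.0004,0,0,0,0],[-0.0004,0,0,0,0]])

```text
time: 6.52
tool_pos: [0.5542, 0.0049, 0.0231]
tcp_rot: [-0.049, -3.141, -0.0]
wrist_force: [-3.6, 1.0, -1.9]
width: 0.003
```

play_rows(motion=[[-0.0004,0,0,0,0],[-0.0004,0,0,0,0]])

```text
time: 6.78
tool_pos: [0.5552, 0.0049, 0.0232]
tcp_rot: [-0.049, -3.141, 0.0]
wrist_force: [-2.8, -0.4, -2.1]
width: 0.0
```

play_rows(motion=[[-0.0004,0,0,0,0],[-0.0004,0,0,0,0]])

```text
time: 7.02
tool_pos: [0.556, 0.0048, 0.0233]
tcp_rot: [-0.048, -3.141, 0.0]
wrist_force: [-4.0, 0.8, -1.8]
width: -0.004
```

play_rows(motion=[[-0.0004,0,0,0,0],[-0.0004,0,0,0,0]])

```text
time: 7.28
tool_pos: [0.5565, 0.0048, 0.0233]
tcp_rot: [-0.048, -3.14, 0.0]
wrist_force: [-5.8, -0.1, 0.5]
width: -0.001
```

play_rows(motion=[[-0.0003,0,0,0,0]])

```text
time: 7.4
tool_pos: [0.5565, 0.0048, 0.0233]
tcp_rot: [-0.048, -3.14, 0.0]
wrist_force: [-6.3, 1.1, 1.0]
width: 0.001
```

play_rows(motion=[[-0.0003,0,0,0,0],[0,0,0,0,0]])

```text
time: 7.65
tool_pos: [0.5566, 0.0048, 0.0233]
tcp_rot: [-0.048, -3.14, 0.0]
wrist_force: [-6.4, 0.7, 1.2]
width: 0.001
```

play_rows(motion=[[-0.0004,0,0,0,0],[0,0,0,0,0]])

```text
time: 7.9
tool_pos: [0.5567, 0.0048, 0.0233]
tcp_rot: [-0.048, -3.139, 0.0]
wrist_force: [-7.1, 1.0, 1.7]
width: -0.002
```

play_rows(motion=[[-0.0005,0,0,0,0],[-0.0004,0,0,0,0]])

```text
time: 8.15
tool_pos: [0.5569, 0.0048, 0.0233]
tcp_rot: [-0.048, -3.137, 0.0]
wrist_force: [-9.4, 0.1, 4.6]
width: -0.001
```

play_rows(motion=[[0.006,0,0,0,0],[0.01,0,0,0,0],[0.012,0,0,0,0],[0.012,0,0,0,0],[0.012,0,0,0,0]])

```text
time: 8.78
tool_pos: [0.5064, 0.0064, 0.0237]
tcp_rot: [0.049, 3.14, 0.0]
wrist_force: [-1.1, -0.4, 0.8]
width: -0.002
```

play_rows(motion=[[0.012,0,0,0,0],[0.012,0,0,0,0],[0.012,0,0,0,0],[0.012,0,0,0,0],[0.012,0,0,0,0]])

```text
time: 9.4
tool_pos: [0.446, 0.0083, 0.0233]
tcp_rot: [0.048, 3.141, -0.0]
wrist_force: [-0.1, -0.1, 0.7]
width: -0.004
```

```bash
python3 - <<'E'
from h import *
plan([.4327,-.3188,.12],np.pi-.36)
im=read_camera("top")[:,:,::-1];cv2.imwrite("pics/top2.png",im)
cv2.imwrite("pics/c2.png",cv2.resize(im[170:280,200:320],None,fx=5,fy=5,interpolation=2))
E
```

```text
t 9.4 tcp [0.446  0.0083 0.0233] yaw 3.1107 tilt 0.0 F [-0.1 -0.1  0.7] w -0.004
shift [ 0.0032 -0.3273 -0.0967] turn 0.0524
```

View pics/c2.png

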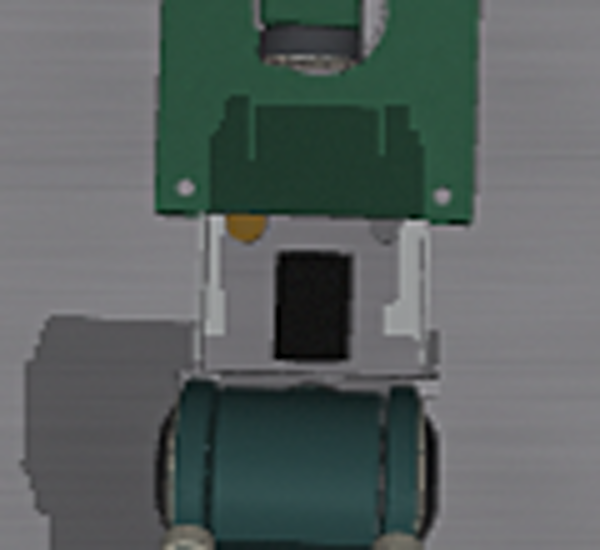

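The drawer is out; its black cradle block is at crop (313,305), and the front's outer edge is at row ~378. Now for the pin: rise, then move sideways and look with the wrist camera.

play_rows(motion=[[0.001,0,-0.05,0,60],[0.001,0,-0.05,0,60],[0,-0.045,-0.02,0,60],[0,-0.055,0,0,60],[0,-0.055,0,0,60]])

```text
time: 10.07
tool_pos: [0.4403, -0.1481, 0.1443]
tcp_rot: [0.047, 3.139, -0.001]
wrist_force: [1.3, 0.1, 0.4]
width: 0.7
```

play_rows(motion=[[0,-0.055,0,0,50],[0,-0.055,0,0,50],[0,-0.055,0,0,50],[0,0,0,0.026,50],[0,0,0,0.026,50]])

```text
time: 10.7
tool_pos: [0.4344, -0.3126, 0.143]
tcp_rot: [-0.57, -3.089, -0.0]
wrist_force: [-1.0, 0.7, -0.1]
width: 0.584
```

```bash
python3 - <<'E'
from h import *
plan([.4327,-.3188,.03],np.pi-.36)
i=camera_info("wrist");im=read_camera("wrist")[:,:,::-1].copy();cv2.imwrite("pics/w2.png",im)
import pickle;pickle.dump(i,open("w2.pkl","wb"))
E
```

```text
t 10.7 tcp [ 0.4344 -0.3126  0.143 ] yaw 2.7766 tilt 0.02 F [-1.   0.7 -0.1] w 0.584
shift [-0.0007 -0.0065  0.113 ] turn -0.0008
```

View pics/w2.png

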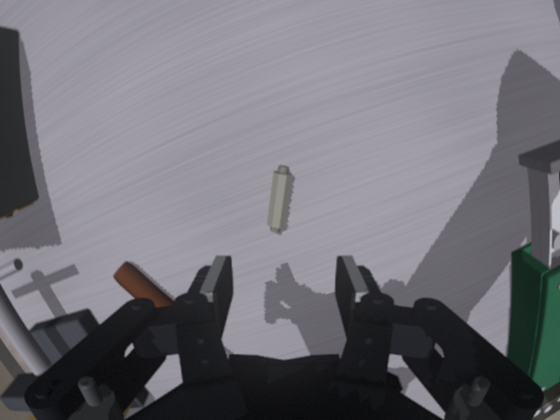

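The pin is clear at (280,199), with tips at about (284,166) and (276,232).

```bash
python3 - <<'E'
from h import *
import pickle
i=pickle.load(open("w2.pkl","rb"));im=cv2.imread("pics/w2.png").astype(int)
b,r=im[...,0],im[...,2]
m=((r-b)>4).astype(np.uint8);m[:150]=0;m[250:]=0;m[:,:255]=0;m[:,310:]=0
m=cv2.morphologyEx(m,cv2.MORPH_OPEN,np.ones((3,3)))
c=max(cv2.findContours(m,0,2)[0],key=cv2.contourArea);print(cv2.contourArea(c),cv2.boundingRect(c))
for z in(.008,.012):
    p=ray("wrist",c[:,0,:],z,i).astype(np.float32)
    mr=cv2.minAreaRect(p*1000);bx=cv2.boxPoints(mr);e=[bx[1]-bx[0],bx[2]-bx[1]];e=max(e,key=np.linalg.norm)
    a=np.arctan2(e[1],e[0]);print(z,mr,"axis",a,(a+np.pi/2)%np.pi-np.pi/2)
t=ray("wrist",[[284,166],[276,232.5]],.008,i);print(t,t.mean(0),np.arctan2(*(t[0]-t[1])[::-1]))
E
```

```text
768.5 (268, 173, 22, 58)
0.008 ((434.96868896484375, -316.82171630859375), (14.477071762084961, 52.66382598876953), 61.09320831298828) axis -0.5045188 -0.50451887
0.012 ((433.9742431640625, -316.3701171875), (14.26909065246582, 51.90719223022461), 61.09314727783203) axis -0.5045197 -0.5045197
[[ 0.40633913 -0.30008705]
 [ 0.46081897 -0.32867921]] [ 0.43357905 -0.31438313] 2.658286054487266
```

play_rows(motion=[[-0.001,-0.004,0.03,0,45],[0,0,0.04,0.01,45],[0,0,0.03,0.01,45],[0,0,0.02,0,45],[0,0,0,0,45]])

```text
time: 11.38
tool_pos: [0.4329, -0.3142, 0.0214]
tcp_rot: [-0.748, -3.047, -0.003]
wrist_force: [-0.7, 0.5, 0.6]
width: 0.528
```

```bash
python3 - <<'E'
from h import *
plan([.434,-.3165,.0025],np.pi-.495)
im=read_camera("wrist")[:,:,::-1].copy();cv2.imwrite("pics/w3.png",im)
E
```

```text
t 11.38 tcp [ 0.4329 -0.3142  0.0214] yaw 2.6604 tilt 0.26 F [-0.7  0.5  0.6] w 0.528
shift [-0.0022 -0.0015  0.0189] turn 0.0022
```

View pics/w3.png

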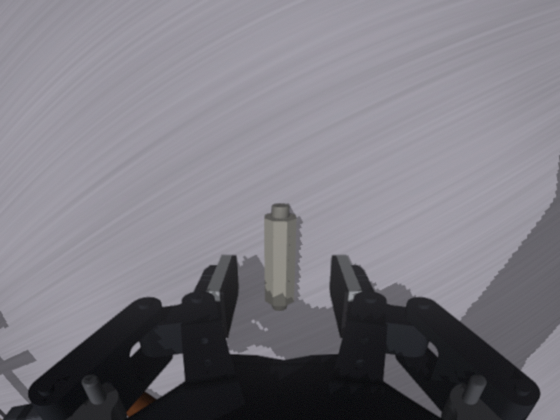

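The pin stands almost vertical between the open pads, with tips at about (281,206) and (279,308).

```bash
python3 - <<'E'
from h import *
t=ray("wrist",[[281,206],[279,308]],.008);print(t,t.mean(0),np.linalg.norm(t[0]-t[1]),np.arctan2(*(t[0]-t[1])[::-1]))
c=t.mean(0);plan([c[0],c[1],.0025],np.arctan2(*(t[0]-t[1])[::-1]))
E
```

```text
[[ 0.40800081 -0.30189944]
 [ 0.46147369 -0.33132584]] [ 0.43473725 -0.31661264] 0.06103493008772653 2.638515302064534
t 11.43 tcp [ 0.4339 -0.3151  0.0228] yaw 2.66 tilt 0.1 F [ 0.1 -0.3 -0.7] w 0.527
shift [-0.0015 -0.001   0.0203] turn 0.0034
```

play_rows(motion=[[-0.0015,-0.001,0.01,0.003,45],[0,0,0.01,0,45],[0,0,0,0,30],[0,0,0,0,10],[0,0,0,0,10]], squeeze=40)

```text
time: 12.05
tool_pos: [0.4355, -0.3174, 0.0036]
tcp_rot: [0.78, 3.043, -0.0]
wrist_force: [-0.1, 1.4, -0.3]
width: 0.17
```

play_rows(motion=[[0,0,0,0,10],[0,0,0,0,10]])

```text
time: 12.3
tool_pos: [0.4353, -0.3173, 0.0034]
tcp_rot: [0.78, 3.043, -0.0]
wrist_force: [0.3, 0.4, -0.1]
width: 0.168
```

play_rows(motion=[[0,0,-0.03,0,10],[0,0,-0.05,0,10],[0,0,-0.05,0,10]])

```text
time: 12.68
tool_pos: [0.4348, -0.3169, 0.1342]
tcp_rot: [-0.78, -3.042, -0.001]
wrist_force: [0.8, -0.2, -0.8]
width: 0.173
```

```bash
python3 - <<'E'
from h import *
plan([.5,.008,.16],np.pi-.03)
im=read_camera("top")[:,:,::-1];cv2.imwrite("pics/top3.png",im)
a=cv2.resize(im[190:260,225:305],None,fx=7,fy=7,interpolation=2)
sc=read_camera("scene")[:,:,::-1];cv2.imwrite("pics/sc3.png",sc)
w=read_camera("wrist")[:,:,::-1];w=cv2.resize(w[150:350,180:380],(240,240))
o=np.zeros((490,800,3),np.uint8);o[:,:560]=a;o[:240,560:]=w;cv2.imwrite("pics/c3.png",o)
E
```

```text
t 12.68 tcp [ 0.4348 -0.3169  0.1342] yaw 2.6394 tilt 0.07 F [ 0.8 -0.2 -0.8] w 0.173
shift [ 0.0992  0.3161 -0.0256] turn -0.0751
```

View pics/c3.png

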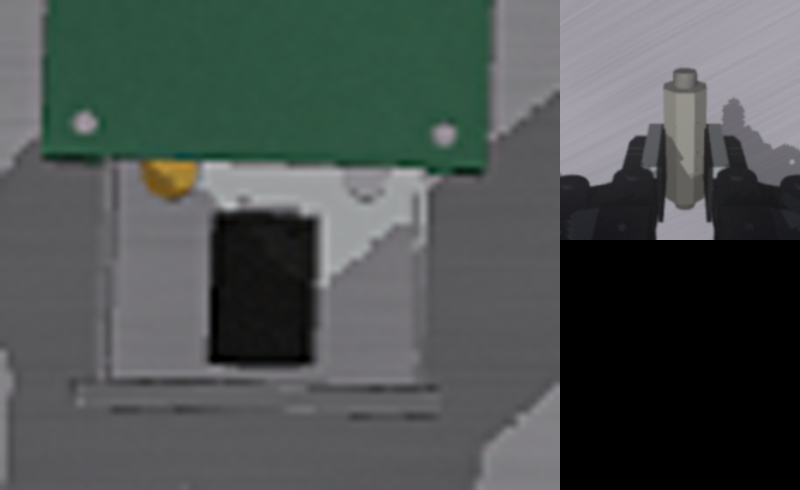

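The pin is held well (right inset). The drawer's front top face lies at crop rows 383–412, columns 75–438, and the cradle block has corners (214,212), (318,216), (312,362) and (208,362).

```bash
python3 - <<'E'
from h import *
A=cv2.imread("pics/top3.png").astype(int)
c=lambda x,y:[225+x/7-.5+.07,190+y/7-.5+.07]
o=ray("top",[c(75,408),c(256,411),c(438,416)],.06);print("front outer",o.round(4))
bo=ray("top",[c(84,122),c(444,133)],.074);print("bolts",bo.round(4),"yaw",-np.arctan2(*(bo[0]-bo[1])) )
m=(A.sum(2)<110).astype(np.uint8);m[:215]=0;m[245:]=0;m[:,:250]=0;m[:,:][:,275:]=0
ct=max(cv2.findContours(m,0,2)[0],key=cv2.contourArea)
for z in(.018,.025,):
    p=ray("top",ct[:,0,:],z);mr=cv2.minAreaRect((p*1000).astype(np.float32));print(z,mr)
# sidewall mid and gauge centre line
g=((A[...,1]>A[...,2]+25)&(A[...,1]>A[...,0]+10)).astype(np.uint8)
ys=np.arange(160,205)
E=[]
for f in(np.min,np.max):
    xs=[f(np.where(g[y,200:330])[0])+200+(f is np.max)*1.-.5 for y in ys]
    e=ray("top",np.c_[xs,ys],.074);k=np.polyfit(e[:,0],e[:,1],1);E.append(k);print(k)
k=np.mean(E,0)
F=[(x,np.where(g[:,x])[0].max()+.5) for x in range(236,293)]
f=ray("top",F,.074);kf=np.polyfit(f[:,1],f[:,0],1);print("front",kf)
yaw=k[0];
y=k[1]+k[0]*.582;x=kf[1]+kf[0]*y
for a in(-.025,-.03,-.034):print("cradle",x-.056*np.cos(a),y-.056*np.sin(a))
a=-.03
print("front pred",x-.111*np.cos(a),y-.111*np.sin(a))
plan([x-.056,y+.056*.03,.16],np.pi-.03)
E
```

```text
front outer [[ 0.4736  0.0922]
 [ 0.4724  0.0113]
 [ 0.4704 -0.0701]]
bolts [[ 0.6008  0.0881]
 [ 0.5965 -0.0721]] yaw -0.02642146118566937
0.018 ((526.8467407226562, 10.034920692443848), (64.68482971191406, 45.313594818115234), 0.2650981545448303)
0.025 ((526.7977294921875, 9.852354049682617), (64.36188507080078, 45.08734893798828), 0.26509737968444824)
[-0.02958015  0.12415156]
[-0.02422278 -0.07659894]
front [0.03851422 0.58360253]
cradle 0.5279327471601454 0.009519510349686651
cradle 0.5279404461816414 0.009799404189802519
cradle 0.5279476129535875 0.010023289362332042
front pred 0.47296519432544704 0.01144915670093978
t 12.82 tcp [ 0.4377 -0.3191  0.1373] yaw 2.6395 tilt 0.46 F [ 0.  -0.3 -2. ] w 0.173
shift [ 0.079   0.3317 -0.0238] turn -0.0751
```

play_rows(motion=[[0.013,0.055,0,0,10],[0.013,0.055,0,0,10],[0.013,0.055,0,0,10],[0.013,0.055,0,0,10],[0.013,0.055,0,0,10]])

```text
time: 13.45
tool_pos: [0.5095, -0.043, 0.1314]
tcp_rot: [-0.78, -3.04, 0.001]
wrist_force: [0.5, -0.6, -1.9]
width: 0.17
```

play_rows(motion=[[0.013,0.055,0,0,10],[0,0,0,-0.025,10],[0,0,0,-0.025,10],[0,0,0.02,-0.025,10],[0,0,0.02,0,10]])

```text
time: 14.08
tool_pos: [0.5244, 0.0098, 0.0911]
tcp_rot: [-0.046, -3.139, -0.0]
wrist_force: [-0.3, 0.6, -0.9]
width: 0.173
```

```bash
python3 - <<'E'
from h import *
plan([.5275,.0098,.06],np.pi-.028)
im=read_camera("wrist")[:,:,::-1].copy();cv2.imwrite("pics/w4.png",im)
E
```

```text
t 14.07 tcp [0.5244 0.0098 0.0911] yaw 3.1123 tilt 0.14 F [-0.3  0.6 -0.9] w 0.173
shift [-0.0031  0.0001  0.0311] turn -0.0002
```

View pics/w4.png

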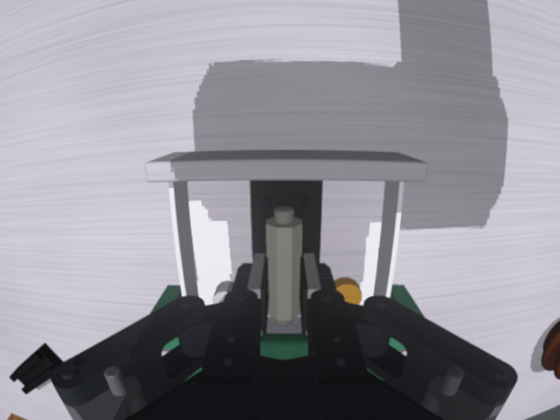

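The held pin spans tips (284,213) to (284,320). The drawer front's top outer edge runs from (147,163) to (426,163), and the cradle block's sides are at columns 251 and 322.

```bash
python3 - <<'E'
from h import *
i=camera_info("wrist");s=read_state()
zp=s["tool_pos"][2]+.0046
t=ray("wrist",[[284.5,209]],zp,i);print("pin front tip end",t.round(4),"-> centre",(t[0]+[.03,-.03*.028]).round(4), "tcp",s["tool_pos"].round(4))
f=ray("wrist",[[147,163],[426,163],[286,161]],.06,i);print("front outer",f.round(4),"mid",f[:2].mean(0).round(4),"yaw",-np.arctan2(*(f[0]-f[1])))
for z in(.015,.025):
  b=ray("wrist",[[251,195],[322,195]],z,i);print("block",z,b.round(4),b.mean(0).round(4))
w=ray("wrist",[[171,200],[403,200]],.045,i);print("walls outer",w.round(4),w.mean(0).round(4))
im=cv2.imread("pics/w4.png");g=cv2.cvtColor(im,6)
print(g[140:230,284].tolist());print(g[190,240:335].tolist())
E
```

```text
pin front tip end [[0.4896 0.0124]] -> centre [0.5196 0.0116] tcp [0.522  0.0098 0.088 ]
front outer [[ 0.4695 -0.0644]
 [ 0.4741  0.0934]
 [ 0.4724  0.0139]] mid [0.4718 0.0145] yaw 3.1123954884380987
block 0.015 [[ 0.5011 -0.0107]
 [ 0.5025  0.0382]] [0.5018 0.0138]
block 0.025 [[ 0.4987 -0.0096]
 [ 0.5001  0.037 ]] [0.4994 0.0137]
walls outer [[ 0.4953 -0.0577]
 [ 0.4996  0.086 ]] [0.4974 0.0142]
[138, 137, 136, 136, 136, 138, 138, 139, 138, 124, 92, 81, 82, 82, 82, 81, 83, 83, 90, 107, 122, 132, 136, 137, 137, 139, 139, 138, 137, 137, 137, 138, 139, 138, 139, 140, 140, 139, 133, 116, 81, 47, 42, 40, 40, 42, 41, 42, 42, 41, 43, 43, 42, 42, 43, 40, 42, 42, 42, 43, 41, 42, 40, 42, 42, 43, 51, 61, 66, 67, 70, 82, 102, 108, 107, 108, 106, 105, 105, 106, 107, 105, 105, 99, 85, 77, 79, 97, 118, 124]
[169, 170, 171, 169, 170, 170, 169, 170, 168, 146, 101, 58, 47, 49, 49, 49, 49, 47, 48, 48, 47, 48, 47, 45, 46, 46, 44, 45, 45, 44, 43, 43, 45, 43, 43, 43, 43, 43, 43, 42, 42, 42, 42, 42, 43, 42, 43, 42, 43, 41, 40, 42, 43, 42, 40, 43, 42, 42, 43, 42, 41, 41, 42, 41, 42, 39, 42, 42, 44, 41, 44, 44, 43, 43, 44, 44, 43, 44, 45, 44, 44, 66, 118, 160, 170, 168, 167, 169, 168, 168, 169, 169, 169, 169, 169]
```

play_rows(motion=[[-0.007,0.001,0.02,0,10],[0,0,0.02,0,10],[0,0,0,0,10],[0,0,0,0,10]])

```text
time: 14.62
tool_pos: [0.5325, 0.0104, 0.0532]
tcp_rot: [-0.049, -3.141, -0.0]
wrist_force: [-0.5, 0.1, -0.3]
width: 0.17
```

```bash
python3 - <<'E'
from h import *
plan([.529,.0108,.045],np.pi-.028)
i=camera_info("wrist");im=read_camera("wrist")[:,:,::-1].copy();cv2.imwrite("pics/w5.png",im)
import pickle;pickle.dump(i,open("w5.pkl","wb"));print((np.array(camera_info("wrist")["pose"])-np.array(i["pose"]))[:3,3]);plan([.529,.0108,.045],np.pi-.028)
cv2.imwrite("pics/c5.png",cv2.resize(im[130:330,140:430],None,fx=2.75,fy=2.75,interpolation=2))
E
```

```text
t 14.62 tcp [0.5325 0.0104 0.0532] yaw 3.1107 tilt 0.04 F [-0.5  0.1 -0.3] w 0.17
shift [0.0035 0.0003 0.0082] turn -0.0005
[ 3.83056373e-04 -1.00848766e-05  4.69714962e-04]
t 14.68 tcp [0.5331 0.0104 0.0538] yaw 3.1107 tilt 0.03 F [-0.3 -0.   0.3] w 0.171
shift [0.0041 0.0003 0.0088] turn -0.0005
```

View pics/c5.png

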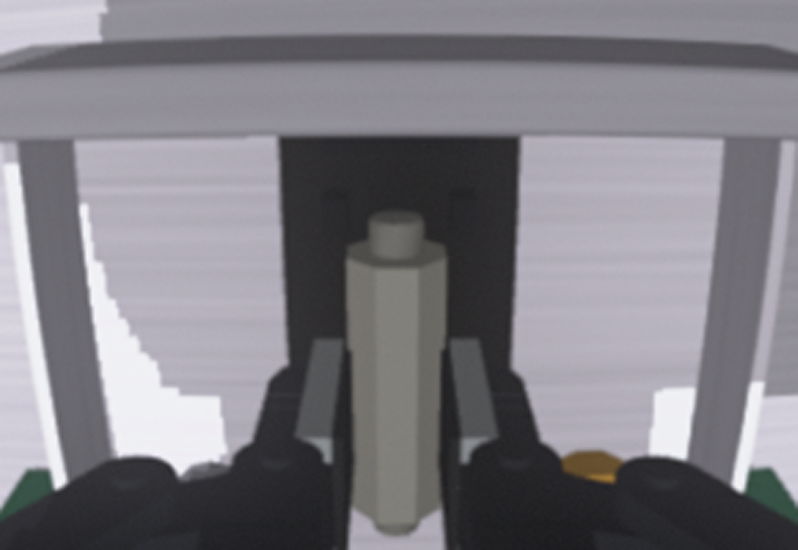

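The pin hangs over the black cradle. The cheek fronts show at crop row ~190, columns 335 and 462; the pin tip is at (396,213) and the front's outer top edge at row 62.

```bash
python3 - <<'E'
from h import *
import pickle
i=pickle.load(open("w5.pkl","rb"))
c=lambda x,y:[140+x/2.75-.3,130+y/2.75-.3]
f=ray("wrist",[c(396,62)],.06,i);fi=ray("wrist",[c(396,134)],.06,i)
k=ray("wrist",[c(335,190),c(462,190)],.025,i)
b=ray("wrist",[c(288,360),c(512,360)],.02,i)
t=ray("wrist",[c(396.5,214)],.0532+.0046,i);u=ray("wrist",[c(348,265),c(446,265)],.0578,i)
print("front",f,fi,"cheeks",k,k.mean(0)+[.0235,0],"block",b,b.mean(0));print("tip",t,t+[.03,0],"shoulder",u,u.mean(0)+[.024,0])
E
python3 - <<'E'
from h import *
import cv2
a=cv2.imread("pics/w5.png");o=cv2.convertScaleAbs(a[170:240,225:345],alpha=3,beta=-60)
cv2.imwrite("pics/c6.png",cv2.resize(o,None,fx=6,fy=6,interpolation=2))
E
```

```text
front [[0.47437828 0.01344939]] [[0.48563867 0.01310655]] cheeks [[5.03360551e-01 4.91586452e-04]
 [5.04134290e-01 2.57050341e-02]] [0.52724742 0.01309831] block [[ 0.54266228 -0.01224798]
 [ 0.54420952  0.03682467]] [0.5434359  0.01228834]
tip [[0.499217   0.01277682]] [[0.529217   0.01277682]] shoulder [[0.50770756 0.00452874]
 [0.5082062  0.02066265]] [0.53195688 0.01259569]
```

View pics/c6.png

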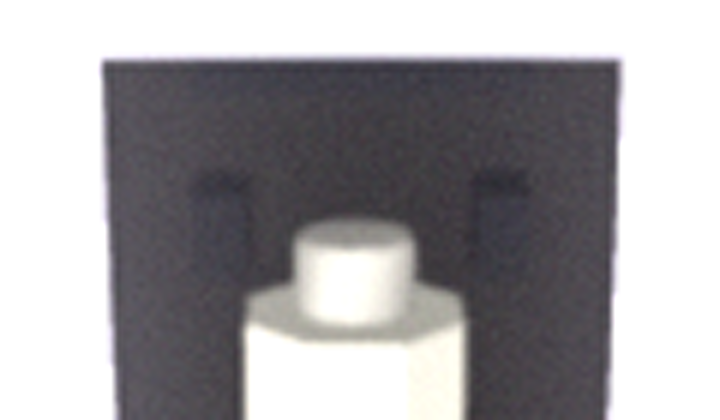

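The cheeks straddle the pin, with the gap centre about 0.6 mm to image right. I will correct x by +2 mm and y by +0.6 mm in tool axes, then lower gently.

play_rows(motion=[[0.002,0.0006,0.005,0,10],[0,0,0.01,0,10],[0,0,0.008,0,10],[0,0,0.004,0,10],[0,0,0,0,10]])

```text
time: 15.3
tool_pos: [0.5303, 0.011, 0.0256]
tcp_rot: [-0.048, -3.14, 0.0]
wrist_force: [0.3, -0.4, -0.5]
width: 0.172
```

play_rows(motion=[[0,0,0.002,0,10],[0,0,0.002,0,10],[0,0,0,0,10]])

```text
time: 15.68
tool_pos: [0.5307, 0.011, 0.0222]
tcp_rot: [-0.048, -3.141, 0.0]
wrist_force: [-0.6, -0.7, 0.4]
width: 0.169
```

```bash
python3 - <<'E'
from h import *
plan([.531,.011,.0184],np.pi-.03)
E
```

```text
t 15.68 tcp [0.5307 0.011  0.0222] yaw 3.1107 tilt 0.01 F [-0.6 -0.7  0.4] w 0.169
shift [-0.0003 -0.      0.0038] turn -0.0001
```

play_rows(motion=[[0,0,0.0015,0,10],[0,0,0.0015,0,10],[0,0,0,0,10]])

```text
time: 16.05
tool_pos: [0.5306, 0.011, 0.0191]
tcp_rot: [-0.049, -3.141, 0.0]
wrist_force: [0.4, 0.6, -0.1]
width: 0.168
```

play_rows(motion=[[0,0,0.0006,0,10],[0,0,0,0,10]])

```text
time: 16.3
tool_pos: [0.5307, 0.011, 0.0186]
tcp_rot: [-0.049, -3.141, 0.0]
wrist_force: [-0.3, 0.1, -0.4]
width: 0.169
```

play_rows(motion=[[0,0,0.0006,0,10],[0,0,0,0,10]])

```text
time: 16.55
tool_pos: [0.531, 0.011, 0.0184]
tcp_rot: [0.049, 3.141, -0.0]
wrist_force: [-0.2, 0.1, 0.9]
width: 0.172
```

Touching down; release and rise.

play_rows(motion=[[0,0,0,0,20],[0,0,0,0,26],[0,0,0,0,32],[0,0,0,0,32],[0,0,-0.005,0,32]])

```text
time: 17.18
tool_pos: [0.5303, 0.011, 0.0228]
tcp_rot: [-0.049, -3.14, -0.0]
wrist_force: [-0.9, -0.1, 0.2]
width: 0.377
```

play_rows(motion=[[0,0,-0.02,0,32],[0,0,-0.04,0,32],[0.01,0,-0.04,0,32],[0.04,0,0,0,32],[0.04,0,0,0,32]])

```text
time: 17.8
tool_pos: [0.4407, 0.0138, 0.1244]
tcp_rot: [0.049, 3.139, -0.0]
wrist_force: [-1.2, -0.3, 0.1]
width: 0.376
```

```bash
python3 - <<'E'
from h import *
plan([.430,.0125,.022],np.pi-.03)
t=read_camera("top")[190:260,225:305,::-1];w=read_camera("wrist")[:,:,::-1]
o=np.zeros((420,800,3),np.uint8);o[:,:480]=cv2.resize(t,(480,420));o[:420,480:]=w[:,130:450];cv2.imwrite("pics/c7.png",o)
E
```

```text
t 17.8 tcp [0.4407 0.0138 0.1244] yaw 3.1107 tilt 0.13 F [-1.2 -0.3  0.1] w 0.376
shift [ 0.0109 -0.0016  0.1023] turn -0.0001
```

View pics/c7.png

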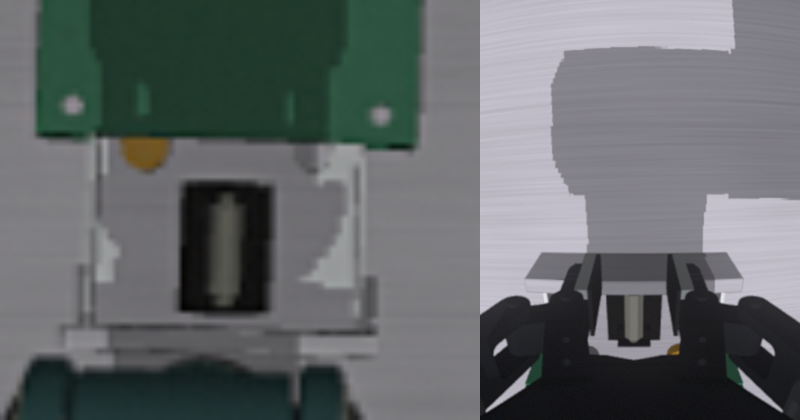

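The pin lies straight and central in the cradle block, at top crop (225,248) and wrist crop (633,318). Now I come down in front of the drawer and push it in slowly.

play_rows(motion=[[0.01,-0.001,0,0,0],[0.001,-0.001,0.03,0,0],[0,0,0.04,0,0],[0,0,0.025,0,0],[0,0,0.007,0,0]])

```text
time: 18.52
tool_pos: [0.4289, 0.0121, 0.0196]
tcp_rot: [-0.049, -3.138, -0.0]
wrist_force: [-0.0, -0.6, 0.5]
width: 0.0
```

play_rows(motion=[[-0.005,0,0,0,0],[-0.005,0,0,0,0],[-0.002,0,0,0,0],[0,0,0,0,0]])

```text
time: 19.02
tool_pos: [0.4426, 0.0118, 0.0218]
tcp_rot: [0.048, 3.14, -0.0]
wrist_force: [-0.9, -0.3, 0.2]
width: 0.006
```

```bash
python3 - <<'E'
from h import *
plan([.545,.009,.023],np.pi-.03)
E
```

```text
t 19.02 tcp [0.4426 0.0118 0.0218] yaw 3.1107 tilt 0.08 F [-0.9 -0.3  0.2] w 0.006
shift [-0.1024  0.0004 -0.0011] turn -0.0001
```

play_rows(motion=[[-0.0024,0,0,0,0],[-0.0024,0,0,0,0],[-0.0024,0,0,0,0],[-0.0024,0,0,0,0],[-0.0024,0,0,0,0]])

```text
time: 19.65
tool_pos: [0.4539, 0.0114, 0.0211]
tcp_rot: [-0.049, -3.141, 0.0]
wrist_force: [0.6, -0.7, -0.2]
width: -0.001
```

play_rows(motion=[[-0.0024,0,0,0,0],[-0.0024,0,0,0,0],[-0.0024,0,0,0,0],[-0.0024,0,0,0,0],[-0.0024,0,0,0,0]])

```text
time: 20.27
tool_pos: [0.4657, 0.011, 0.0211]
tcp_rot: [-0.049, -3.141, 0.0]
wrist_force: [-0.7, 0.6, 1.4]
width: -0.004
```

play_rows(motion=[[-0.0024,0,0,0,0],[-0.0024,0,0,0,0],[-0.0024,0,0,0,0],[-0.0024,0,0,0,0],[-0.0024,0,0,0,0]])

```text
time: 20.9
tool_pos: [0.4779, 0.0107, 0.0211]
tcp_rot: [-0.048, -3.141, -0.0]
wrist_force: [-1.0, 0.3, 3.4]
width: 0.0
```

play_rows(motion=[[-0.0024,0,0,0,0],[-0.0024,0,0,0,0],[-0.0024,0,0,0,0],[-0.0024,0,0,0,0],[-0.0024,0,0,0,0]])

```text
time: 21.52
tool_pos: [0.4899, 0.0103, 0.0211]
tcp_rot: [0.049, 3.141, 0.0]
wrist_force: [-1.3, 0.9, 3.4]
width: -0.001
```

play_rows(motion=[[-0.0024,0,0,0,0],[-0.0024,0,0,0,0],[-0.0024,0,0,0,0],[-0.0024,0,0,0,0],[-0.0024,0,0,0,0]])

```text
time: 22.15
tool_pos: [0.5019, 0.01, 0.0211]
tcp_rot: [-0.048, -3.141, -0.0]
wrist_force: [-1.9, 1.6, 5.1]
width: -0.001
```

play_rows(motion=[[-0.0024,0,0,0,0],[-0.0024,0,0,0,0],[-0.0024,0,0,0,0],[-0.0024,0,0,0,0],[-0.0024,0,0,0,0]])

```text
time: 22.78
tool_pos: [0.5139, 0.0096, 0.0211]
tcp_rot: [0.049, 3.141, 0.0]
wrist_force: [-2.5, 2.5, 5.6]
width: 0.002
```

play_rows(motion=[[-0.0024,0,0,0,0],[-0.0024,0,0,0,0],[-0.0024,0,0,0,0],[-0.0024,0,0,0,0],[-0.0024,0,0,0,0]])

```text
time: 23.4
tool_pos: [0.5258, 0.0093, 0.0211]
tcp_rot: [-0.049, -3.141, -0.0]
wrist_force: [-2.9, 2.4, 5.0]
width: -0.001
```

play_rows(motion=[[-0.0024,0,0,0,0],[-0.0024,0,0,0,0],[-0.0024,0,0,0,0],[-0.0024,0,0,0,0],[-0.0024,0,0,0,0]])

```text
time: 24.02
tool_pos: [0.5375, 0.0089, 0.0211]
tcp_rot: [-0.049, -3.14, -0.0]
wrist_force: [-5.3, 2.9, 5.8]
width: 0.002
```

play_rows(motion=[[-0.002,0,0,0,0],[-0.002,0,0,0,0],[-0.002,0,0,0,0],[-0.002,0,0,0,0],[-0.002,0,0,0,0]])

```text
time: 24.65
tool_pos: [0.5472, 0.0087, 0.0211]
tcp_rot: [-0.048, -3.14, -0.0]
wrist_force: [-4.3, 2.8, 7.4]
width: 0.001
```

play_rows(motion=[[-0.001,0,0,0,0],[-0.001,0,0,0,0],[-0.001,0,0,0,0],[-0.001,0,0,0,0]])

```text
time: 25.15
tool_pos: [0.5511, 0.0085, 0.0211]
tcp_rot: [-0.048, -3.14, -0.0]
wrist_force: [-5.4, 2.6, 6.1]
width: -0.002
```

play_rows(motion=[[-0.001,0,0,0,0],[-0.001,0,0,0,0],[-0.001,0,0,0,0],[-0.0005,0,0,0,0]])

```text
time: 25.65
tool_pos: [0.555, 0.0084, 0.0211]
tcp_rot: [-0.049, -3.141, -0.0]
wrist_force: [-3.0, 2.8, 6.8]
width: 0.004
```

play_rows(motion=[[-0.0005,0,0,0,0],[-0.0005,0,0,0,0]])

```text
time: 25.9
tool_pos: [0.556, 0.0084, 0.0211]
tcp_rot: [-0.049, -3.141, -0.0]
wrist_force: [-4.1, 2.4, 5.0]
width: -0.001
```

play_rows(motion=[[-0.0004,0,0,0,0],[-0.0004,0,0,0,0]])

```text
time: 26.15
tool_pos: [0.5565, 0.0084, 0.0211]
tcp_rot: [-0.048, -3.14, -0.0]
wrist_force: [-4.7, 2.9, 6.7]
width: 0.001
```

play_rows(motion=[[-0.0004,0,0,0,0],[-0.0004,0,0,0,0]])

```text
time: 26.4
tool_pos: [0.5567, 0.0084, 0.0211]
tcp_rot: [-0.048, -3.139, -0.0]
wrist_force: [-7.1, 3.0, 9.2]
width: 0.002
```

play_rows(motion=[[-0.0004,0,-0.0003,0,0],[-0.0002,0,0,0,0]])

```text
time: 26.65
tool_pos: [0.5567, 0.0084, 0.0211]
tcp_rot: [-0.048, -3.138, -0.0]
wrist_force: [-7.6, 2.2, 9.0]
width: 0.001
```

play_rows(motion=[[-0.0004,0,-0.0002,0,0],[0,0,0,0,0]])

```text
time: 26.9
tool_pos: [0.5567, 0.0084, 0.0211]
tcp_rot: [-0.048, -3.137, -0.0]
wrist_force: [-7.5, 2.6, 7.8]
width: -0.003
```

play_rows(motion=[[-0.0005,0,0,0,0],[0,0,0,0,0]])

```text
time: 27.15
tool_pos: [0.5569, 0.0084, 0.0211]
tcp_rot: [-0.048, -3.136, -0.0]
wrist_force: [-8.1, 1.8, 9.8]
width: 0.002
```

play_rows(motion=[[0.003,0,0,0,0],[0.005,0,0,0,0],[0.008,0,0,0,0],[0.012,0,0,0,0],[0.012,0,0,0,0]])

```text
time: 27.78
tool_pos: [0.5185, 0.0092, 0.0215]
tcp_rot: [0.049, 3.141, -0.0]
wrist_force: [0.1, -1.0, -0.3]
width: -0.005
```

play_rows(motion=[[0.03,0,0,0,0],[0.04,0,0,0,0],[0.03,0,0,0,0],[0,0,-0.05,0,0],[0,0,-0.05,0,0]])

```text
time: 28.4
tool_pos: [0.4173, 0.0124, 0.1217]
tcp_rot: [-0.049, -3.139, 0.0]
wrist_force: [0.5, -0.2, 0.4]
width: 0.002
```

play_rows(motion=[[0,-0.05,-0.03,0,0],[0,-0.06,0,0,0],[0,-0.06,0,0,0],[0,0,0,0,0]])

```text
time: 28.9
tool_pos: [0.4135, -0.1611, 0.152]
tcp_rot: [0.058, 3.14, -0.003]
wrist_force: [-0.8, 0.8, 0.6]
width: -0.0
```

```bash
python3 - <<'E'
from h import *
plan([.5,0,.1],np.pi-.03)
t=read_camera("top")[:,:,::-1];cv2.imwrite("pics/top8.png",t);s=read_camera("scene")[:,:,::-1]
o=np.zeros((600,800,3),np.uint8);o[:300,:400]=cv2.resize(t,(400,300));o[:300,400:]=cv2.resize(s,(400,300))
o[300:,:400]=cv2.resize(t[190:250,225:305],(400,300),interpolation=2);o[300:,400:]=cv2.resize(cv2.imread("pics/top0.png")[190:250,225:305],(400,300),interpolation=2)
cv2.imwrite("pics/c8.png",o)
E
```

```text
t 28.9 tcp [ 0.4135 -0.1611  0.152 ] yaw 3.1044 tilt 0.12 F [-0.8  0.8  0.6] w -0.0
shift [-0.0803  0.1643  0.0519] turn -0.0011
```

Picture limit reached, so I compare the drawer numerically with the first image and check the rest of the scene.

```bash
python3 - <<'E'
from h import *
a=cv2.imread("pics/top0.png",0).astype(int);b=cv2.imread("pics/top8.png",0).astype(int)
for n,x in(("first",a),("now",b),("open",cv2.imread("pics/top3.png",0).astype(int))):
    print(n,x[208:246,254:260].mean(1).astype(int).tolist(), x[208:246,268:274].mean(1).astype(int).tolist())
p=cv2.imread("pics/top8.png").astype(int);q=cv2.imread("pics/top0.png").astype(int)
for n,(r0,r1,c0,c1) in dict(insulator=(160,200,135,175),bush=(243,262,160,182),spare=(150,195,335,385),driver=(195,265,385,430),gauge=(125,205,228,300)).items():
    f=lambda I:(np.argwhere((I[r0:r1,c0:c1].max(2)<75)|((I[r0:r1,c0:c1].max(2)-I[r0:r1,c0:c1].min(2))>25)).mean(0)+[r0,c0]).round(1)
    print(n,f(q),f(p))
print("pin spot diff",np.abs(p-q)[245:278,350:378].mean())
E
```

```text
first [65, 66, 67, 68, 67, 45, 37, 33, 96, 104, 129, 130, 130, 123, 98, 123, 124, 124, 125, 125, 123, 122, 122, 124, 125, 123, 123, 122, 123, 121, 123, 124, 121, 121, 122, 122, 121, 125] [66, 67, 66, 67, 68, 49, 69, 67, 88, 109, 81, 129, 132, 140, 72, 125, 125, 126, 126, 126, 123, 123, 123, 125, 126, 123, 125, 123, 124, 121, 123, 124, 120, 121, 123, 124, 122, 125]
now [68, 68, 69, 70, 69, 46, 39, 34, 99, 108, 134, 134, 135, 127, 101, 127, 128, 128, 129, 129, 127, 126, 126, 128, 129, 127, 127, 126, 127, 126, 127, 121, 118, 112, 104, 106, 97, 101] [68, 69, 69, 70, 71, 50, 71, 69, 90, 112, 84, 133, 136, 146, 73, 99, 94, 87, 88, 88, 87, 87, 86, 88, 89, 86, 88, 86, 87, 85, 87, 87, 86, 86, 86, 88, 86, 88]
open [69, 70, 71, 68, 55, 148, 161, 158, 158, 152, 138, 140, 65, 36, 38, 35, 35, 36, 35, 35, 35, 35, 35, 32, 31, 30, 31, 31, 32, 32, 28, 27, 25, 17, 100, 121, 67, 98] [70, 71, 71, 70, 64, 85, 162, 159, 156, 156, 157, 160, 147, 108, 102, 105, 105, 104, 105, 106, 106, 91, 96, 80, 79, 79, 80, 81, 78, 83, 84, 83, 83, 81, 108, 114, 105, 79]
insulator [178.2 154.9] [178.3 154.9]
bush [251.6 170. ] [251.3 169.9]
spare [172.9 361. ] [172.9 361. ]
driver [244.4 411.4] [244.6 411.6]
gauge [171.9 263.2] [172.1 263.4]
pin spot diff 16.607864357864358
```

The drawer is back at exactly its first latched rest position, over a second after I let go. Everything else is unmoved.

```bash
python3 -c "
from workcell import *
print(finish_job())"
```

```text
the job is handed in; nothing more can be done
None
```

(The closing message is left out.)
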